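# Couple the model trailer to the truck with its hitch pin

### The arm

A 6-joint arm with a two-finger parallel gripper is mounted at the origin on the work surface. World frame = base frame: x ahead of the robot, y to its left, z up, the work surface at z = 0. Lengths are in m, angles in rad, forces in N, time in s.
With the tool pointing down it reaches from about 0.3 to 0.775 m from the base axis. Payload 14.6 kg.
Tool frame: the origin (TCP) lies on the front face of the gripper's body, between the roots of the fingers; the fingertips stand 97 mm ahead of it and the grasp point (between the pads) lies 78 mm ahead of it; z points along the fingers, y is the direction in which the jaws open and shut (so a half turn about z gives the same grasp; the last joint's range is limited). The gripper opens to 94 mm and grips with 3 to 60 N. Pads are 16 mm wide; open, the fingers measure 119 mm over their backs; the gripper's body (75 mm by 177 mm) begins 78 mm behind the grasp point.
Start: joints at [-1.177, 0.3, 1.521, -0, 1.321, -0.067], TCP at [0.245, -0.493, 0.303] pointing down, gripper open.
Joint ranges: [-3.03, 3.03], [-0.79, 2.21], [0.23, 2.52], [-1.04, 4.18], [0, 3.07], [-2.55, 2.55]. Speed limits (rad/s): [2.22, 2.22, 2.57, 3.14, 3.14, 3.14].

### API

Orientations are given as [roll, pitch, yaw] about the fixed x, y, z axes, in that order (R = Rz(yaw) Ry(pitch) Rx(roll)).
In Python, from station import ctrl gives the robot as it stands. The module is installed in compiled form; this text tells all that it offers.
- The arm moves only by the shell command python3 -m pendant 'ROWS' [FORCE]. ROWS is JSON, a list of rows, each an object of numbers: "rx", "ry", "rz": the turn, a rotation vector about the tool's x, y, z each as a share of 4 degrees, from -1 to 1; "tx", "ty", "tz": the shift along the tool's x, y, z each as a share of 0.04 m, from -1 to 1; "grip": the gripper command: -1 is fully open, 1 is shut, values between are in proportion. A call has 1 to 8 rows; each row shifts and turns the pose as measured when the row begins, along the tool's axes as they then stand; what a row does not reach is not made up. A row lasts 1/12 s, in which the tool goes at most 41.7 mm and 7.16 degrees, less where a joint would pass 70% of its speed; a pose out of reach is approached as far as the arm can. A call with a number of a shift or a turn outside -1 to 1 is refused whole. A call with a gripper value outside its range is refused whole. The fingers move at their own pace and stop on an object; FORCE is the grip in N (left out, the last holds). Time passes only in rows, so rows that do not move let the fingers close. It gives the time, the measured TCP pose, the force and the opening at its end, in the units of the state.
- ctrl.get_obs(): the state, without advancing time (a new reading comes with each control period).
- ctrl.camera(name): name is "scene" or "top" or "wrist"; returns a dict with "pixels" (420x560x3 uint8, blue, green, red), "fx", "fy", "cx", "cy" (pixels), "world_from_camera" (4x4, takes a point from camera to world coordinates). Camera axes: x right, y up, looking along -z (the intrinsics and any distortion apply to the point x, -y, -z); pixel columns grow to the right and rows downward; lengths in m; the calibration is good to about 2 mm. A picture is of the moment at which its call begins. There is no depth.
- ctrl.hand_in(): hands the job in, once; it reports no verdict.
The state is a dict: "time_s": time; "qpos": joint angles; "joint_vel": joint speeds; "tau": joint torques, N m; "ee_pos": TCP position; "eef_rot": TCP orientation; "force": force on the tool from outside, world axes, zero at the start; "moment": the same for the moment, N m; "grip_width": finger opening in m.
Only numpy, scipy, OpenCV 4.12 (cv2) and the standard library are available. Lean on these libraries where they do the work, as an engineer would, in place of code of your own. Each camera call takes 0.05 s, during which the arm holds its last target.

### The job

Couple the wooden box trailer to the model truck on the display board: stand the trailer on the board in line behind the truck, with the hole of its drawbar over the hole in the truck's hitch tongue. Then take the peg with the straight handle (not the ball-headed one) out of the white foam block, drop it down through both holes until its collar rests on the drawbar, and let go.

Things in the scene. Friction and masses are not known exactly. Their poses are not given: they have to be found in the camera images.
- truck: Fixed wooden flat-bed truck on a 460 x 110 x 8 mm display board. Origin: table level, straight below the hole (24 mm, vertical, through) in the hitch tongue behind the truck; x to the truck's nose, z up. Tongue 40 wide, 8 thick, top 38 above the table, ends at x = -22. Truck's rear face x = +45, bed sides 66 high, cab 102. Board's free end x = -235.
- trailer: Loose wooden box trailer, 220 g; wheels do not turn. Origin: under the middle of its box, level with the wheels' undersides; x forward along the drawbar, z up. Box 120 long (x), 52 wide (y), 24 to 74 mm high, roof to 76; wheels below 32, within the width. Drawbar plate in front: 40 wide, x = 60 to 132, 33 to 41 high, so it passes 3 mm over the tongue when on the board.
- trailer_eye (a point): Centre of the vertical 24 mm through hole in the trailer's drawbar, at the plate's underside: 110 mm ahead (x) of the trailer's origin and 33 mm above it; the plate is 8 mm thick. Axes as the trailer's.
- pin: Straight-handled wooden pin, 40 g, upright in a fixed white foam block (170 x 72 x 46 mm high); a ball-headed peg stands 84 mm away along the pin's x. Origin: centre of the collar's underside, on the block's top (46 high); 49 above the table when home. Collar 38 across, 6 thick; handle above it 20 across, to 51 over the origin. Shank 12 across, 36 long, last 10 tapered.
Mind the look-alikes: they are no part of the job. Leave any purple look-alike of the pin alone.

How it is judged:
By the outcome, as a careful person would: the job done as asked, in the order asked, and still so for the second after the job is handed in, with the robot touching nothing.
It also fails if it takes over 53 s, if anything falls off the work surface, if the arm or the gripper's body presses on something with over 40 N, if the wrist force passes 120 N, or if a joint passes its speed limit or range.

## Working session

There is one attempt and no reset: what is moved stays moved. The work goes in short steps, Python scripts to look and compute and a shell command to move; the robot and the scene stay as the last step left them, time stands still between calls to the robot, and variables do not carry over. Pictures are saved under pics/ and viewed, and the job is handed in when it is done.

```bash
mkdir -p pics
cat > h.py <<'E'
import numpy as np, cv2, json
from station import ctrl
def snap(n,f):
    c=ctrl.camera(n); cv2.imwrite('pics/'+f+'.png',c['pixels'])
    np.savez('pics/'+f+'.npz',px=c['pixels'],K=[c['fx'],c['fy'],c['cx'],c['cy']],T=c['world_from_camera'],
      )
    return c
def load(f): 
    d=np.load('pics/'+f+'.npz'); return d['px'],d['K'],d['T']
def ray(f,u,v):
    _,K,T=load(f); d=np.array([(u-K[2])/K[0],-(v-K[3])/K[1],-1]); return T[:3,3],T[:3,:3]@d
def onz(f,u,v,z):
    o,d=ray(f,u,v); return o+d*(z-o[2])/d[2]
def proj(f,p):
    _,K,T=load(f); q=T[:3,:3].T@(np.array(p)-T[:3,3]); return K[2]+K[0]*q[0]/-q[2], K[3]+K[1]*q[1]/q[2]
E
python3 - <<'E'
from h import *
for n in ['scene','top','wrist']:
    c=snap(n,n+'0'); print(n,[k for k in c if k!='pixels'],c['fx'],c['cx'],c['cy'],np.round(c['world_from_camera'],3).tolist())
print(ctrl.get_obs())
E
```

```text
scene ['fx', 'fy', 'cx', 'cy', 'world_from_camera'] 445.93911488481814 274.94084897700776 212.81186389684513 [[0.057, -0.795, 0.604, 1.095], [0.998, 0.042, -0.038, -0.043], [0.004, 0.605, 0.796, 0.881], [0.0, 0.0, 0.0, 1.0]]
top ['fx', 'fy', 'cx', 'cy', 'world_from_camera'] 385.2762545467052 281.2951224885562 206.44694837705472 [[-0.009, 0.993, -0.118, 0.395], [-1.0, -0.009, 0.004, -0.022], [0.003, 0.118, 0.993, 0.881], [0.0, 0.0, 0.0, 1.0]]
wrist ['fx', 'fy', 'cx', 'cy', 'world_from_camera'] 351.72669328884353 282.28159646702136 212.86654329594955 [[0.444, 0.861, 0.25, 0.316], [-0.896, 0.427, 0.122, -0.457], [-0.001, -0.278, 0.961, 0.385], [0.0, 0.0, 0.0, 1.0]]
{'time_s': 0.15, 'qpos': array([-1.17661779e+00,  3.00340749e-01,  1.52140071e+00, -2.75516330e-05,
        1.32069577e+00, -6.65931752e-02]), 'joint_vel': array([-0.00129073, -0.00194532, -0.00118998, -0.0004628 , -0.00053116,
       -0.00142209]), 'tau': array([ 1.17200201e-03, -5.31963444e+01, -3.52824819e+01,  7.07777822e-02,
        2.35742913e-02, -7.95711230e-05]), 'ee_pos': array([ 0.24450885, -0.49254717,  0.3022341 ]), 'eef_rot': array([-3.14074818e+00, -2.95718034e-05,  4.60778532e-01]), 'force': array([ 0.22644633, -0.35192301, -0.89438292]), 'moment': array([-0.01251931, -0.03492903,  0.02450653]), 'grip_width': 0.09428329523764137}
```

View pics/scene0.png

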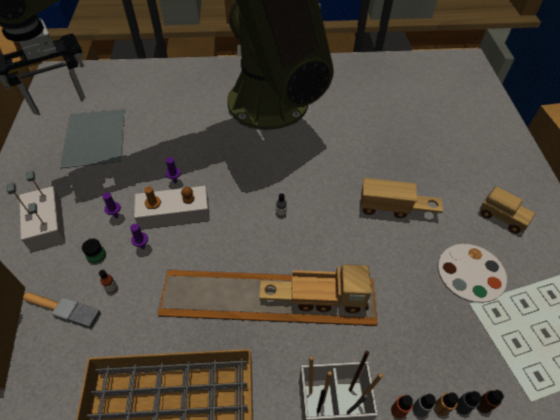

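View pics/top0.png

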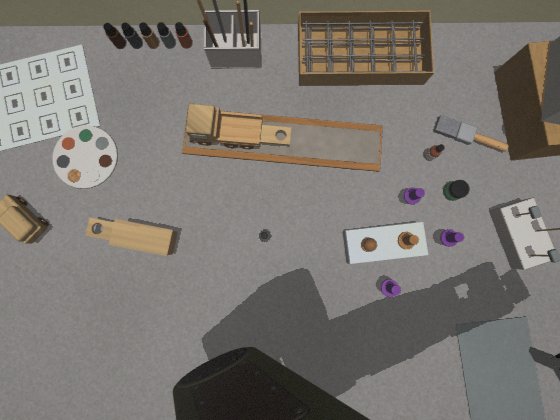

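View pics/wrist0.png

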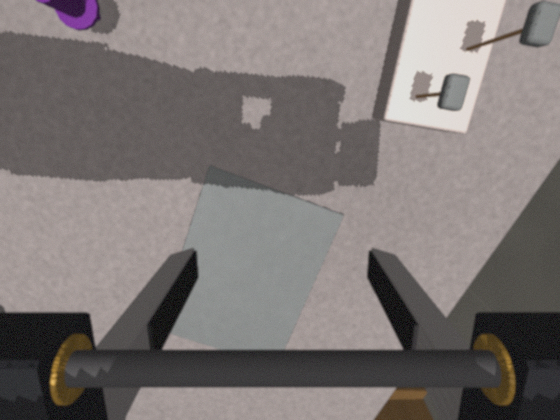

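The scene view shows the truck's hitch hole near (269,290), the trailer at (400,198) with its drawbar to the right, the foam block at (171,207) and a decoy car at (507,208). In the top view the hitch hole is at (281,134), the trailer at (135,236) with its eye at (97,229), and the two pegs at (369,244) and (409,240). I'll enlarge these.

Run:
```python
from h import *
t,_,_=load('top0'); s,_,_=load('scene0')
r=lambda im,x,y,w,h,k: cv2.resize(im[y:y+h,x:x+w],(w*k,h*k),interpolation=cv2.INTER_CUBIC)
a=r(t,70,205,130,60,3); b=r(t,175,95,130,60,3); c=r(t,335,205,130,60,3); d=r(s,125,170,130,60,3)
cv2.imwrite('pics/c1.png',np.vstack([np.hstack([a,b]),np.hstack([c,d])]))
```

```text
(no output)
```

View pics/c1.png

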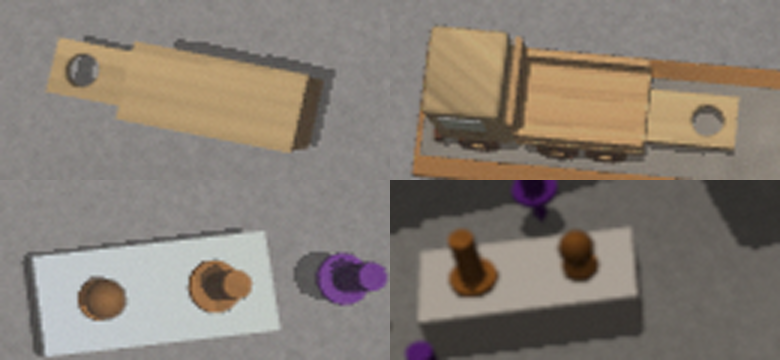

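Run:
```python
from h import *
np.set_printoptions(precision=4,suppress=True)
f='top0'
P=lambda cx,cy,ox,oy,z: onz(f,ox+cx/3-.33,oy+cy/3-.33,z)
roof=np.array([P(x,y,70,205,.076) for x,y in [(133,43),(308,72),(293,152),(117,117)]])
print('roof',roof.tolist(),'sizes',[np.linalg.norm(roof[i]-roof[i-1]) for i in range(4)])
print('centre',roof.mean(0),'yaw',[np.degrees(np.arctan2(*(roof[a]-roof[b])[[1,0]])) for a,b in((0,1),(3,2))])
eye=P(82,70,70,205,.041);print('eye',eye,'d',np.linalg.norm((eye-roof.mean(0))[:2]))
print('hitch',P(708-390,121,175,95,.038))
t=[P(x-390,y,175,95,.038) for x,y in[(650,90),(739,97),(736,150),(648,143)]];print('tongue',np.array(t))
# board edges via orange mask
im=load(f)[0]; hsv=cv2.cvtColor(im,cv2.COLOR_BGR2HSV)
for n,v in [('board',(300,145)),('edge',(350,122)),('edge2',(350,164)),('block',(380,230)),('pin',(405,240)),('roof',(140,236)),('table',(300,250)),('tongue',(268,134))]: print(n,hsv[v[1],v[0]])
print('collar',P(213,(285-180),335,205,.052),'handletop',P(238,285-180,335,205,.097),'ball',P(102,298-180,335,205,.05))
print('blk',np.array([P(x,y-180,335,205,.046) for x,y in[(33,257),(264,232),(279,328),(45,354)]]))
S=lambda cx,cy,z: onz('scene0',125+(cx-390)/3-.33,170+(cy-180)/3-.33,z)
print('scene collar',S(473,275,.052),'top',S(463,236,.1))
```

```text
roof [[0.4679322252836184, 0.32520649902886967, 0.07599999999999996], [0.4465630917735273, 0.20270357589348093, 0.07599999999999996], [0.3913980766197377, 0.2117222441406652, 0.07599999999999996], [0.41659796487471984, 0.33411739524979106, 0.07599999999999996]] sizes [np.float64(0.05210192283580943), np.float64(0.12435274843640191), np.float64(0.05589736374705528), np.float64(0.12496242388449953)]
centre [0.4306 0.2684 0.076 ] yaw [np.float64(80.10501512149926), np.float64(78.36596786200525)]
eye [0.4517 0.3765 0.041 ] d 0.1100623346946802
hitch [ 0.6579 -0.0255  0.038 ]
tongue [[ 0.6823  0.0179  0.038 ]
 [ 0.6763 -0.0491  0.038 ]
 [ 0.6354 -0.0463  0.038 ]
 [ 0.6413  0.0196  0.038 ]]
board [ 23  30 136]
edge [ 14  47 125]
edge2 [ 15 136 148]
block [ 90   9 201]
pin [14 71 68]
roof [ 18  97 184]
table [ 15  11 137]
tongue [ 18  98 189]
collar [ 0.4199 -0.2918  0.052 ] handletop [ 0.4184 -0.294   0.097 ] ball [ 0.4114 -0.2124  0.05  ]
blk [[ 0.4414 -0.1645  0.046 ]
 [ 0.458  -0.3325  0.046 ]
 [ 0.3888 -0.3397  0.046 ]
 [ 0.372  -0.171   0.046 ]]
scene collar [ 0.4167 -0.2932  0.052 ] top [ 0.4171 -0.2905  0.1   ]
```

```bash
cat >> h.py <<'E'
def go(x,y,z,yaw):
    """remaining move to TCP target in tool axes (units of rows)"""
    from scipy.spatial.transform import Rotation as R
    o=ctrl.get_obs(); Rt=R.from_euler('xyz',o['eef_rot']); G=R.from_euler('xyz',[np.pi,0,np.radians(yaw)])
    d=Rt.inv().apply(np.array([x,y,z])-o['ee_pos']); w=(Rt.inv()*G).as_rotvec()
    print('t',round(o['time_s'],2),'pos',np.round(o['ee_pos'],4),'rpy',np.round(np.degrees(o['eef_rot']),2),'F',np.round(o['force'],1),'w',round(o['grip_width'],4))
    print('shift rows',np.round(d/.04,2),'turn rows',np.round(np.degrees(w)/4,2))
E
python3 -m pendant '[{"rz":-1,"grip":-1},{"rz":-1,"grip":-1},{"rz":-1,"grip":-1},{"rz":-1,"grip":-1},{"rz":-1,"grip":-1},{"rz":-1,"grip":-1},{"rz":-1,"grip":-1},{"rz":-1,"grip":-1}]' 30
python3 - <<'E'
from h import *
go(.4306,.2684,.28,79.2)
# board edge lines in top
im,_,_=load('top0'); hsv=cv2.cvtColor(im,cv2.COLOR_BGR2HSV)
m=((hsv[...,1]>110)&(hsv[...,0]<20)).astype(np.uint8); m[:100]=0; m[175:]=0; m[:,:175]=0; m[:,390:]=0
for name,rng in (('low',range(200,375,5)),('up',range(300,375,5))):
    pts=[]
    for u in rng:
        vs=np.where(m[:,u])[0]
        if len(vs): pts.append(onz('top0',u,(vs.max()+.5 if name=='low' else vs.min()-.5),.008 ))
    p=np.array(pts)[:,:2]; vx,vy,x0,y0=cv2.fitLine(p.astype(np.float32),cv2.DIST_HUBER,0,.001,.001).ravel()
    print(name,len(p),'yaw',np.degrees(np.arctan2(vy,vx)),'dist hitch to line',abs((0.6579-x0)*vy-(-.0255-y0)*vx))
E
```

```text
t 0.15 pos [ 0.2445 -0.4925  0.3022] rpy [-179.95   -0.     26.4 ] F [ 0.2 -0.4 -0.9] w 0.0943
shift rows [ 12.63 -14.97   0.57] turn rows [-1.00e-02 -1.00e-02 -1.32e+01]
low 35 yaw 84.20804 dist hitch to line 0.054128442
up 15 yaw 83.807434 dist hitch to line 0.05566587$[0]: bad value
```

```bash
python3 -m pendant '[{"rx":0,"ry":0,"rz":-1,"tx":0,"ty":0,"tz":0,"grip":-1},{"rx":0,"ry":0,"rz":-1,"tx":0,"ty":0,"tz":0,"grip":-1},{"rx":0,"ry":0,"rz":-1,"tx":0,"ty":0,"tz":0,"grip":-1},{"rx":0,"ry":0,"rz":-1,"tx":0,"ty":0,"tz":0,"grip":-1},{"rx":0,"ry":0,"rz":-1,"tx":0,"ty":0,"tz":0,"grip":-1},{"rx":0,"ry":0,"rz":-1,"tx":0,"ty":0,"tz":0,"grip":-1},{"rx":0,"ry":0,"rz":-1,"tx":0,"ty":0,"tz":0,"grip":-1},{"rx":0,"ry":0,"rz":-1,"tx":0,"ty":0,"tz":0,"grip":-1}]' 30
python3 -c "
from h import *
go(.4306,.2684,.28,79.2)"
```

```text
time_s: 0.82
ee_pos: [0.2443, -0.492, 0.3001]
eef_rot: [-3.137, -0.003, 1.043]
force: [-0.8, -0.1, -0.2]
grip_width: 0.0939
t 0.82 pos [ 0.2443 -0.492   0.3001] rpy [-179.76   -0.18   59.73] F [-0.8 -0.1 -0.2] w 0.0939
shift rows [18.77 -5.56  0.59] turn rows [-0.05 -0.06 -4.87]
```

```bash
python3 -m pendant '[{"rx":0,"ry":0,"rz":-1,"tx":0.9,"ty":-0.25,"tz":0,"grip":-1},{"rx":0,"ry":0,"rz":-1,"tx":0.9,"ty":-0.2,"tz":0,"grip":-1},{"rx":0,"ry":0,"rz":-1,"tx":0.9,"ty":-0.14,"tz":0,"grip":-1},{"rx":0,"ry":0,"rz":-1,"tx":0.9,"ty":-0.08,"tz":0,"grip":-1},{"rx":0,"ry":0,"rz":-0.8,"tx":0.9,"ty":0,"tz":0,"grip":-1},{"rx":0,"ry":0,"rz":0,"tx":0.9,"ty":0.05,"tz":0,"grip":-1},{"rx":0,"ry":0,"rz":0,"tx":0.9,"ty":0.05,"tz":0,"grip":-1},{"rx":0,"ry":0,"rz":0,"tx":0.9,"ty":0.05,"tz":0,"grip":-1}]'
python3 -c "
from h import *
go(.4306,.2684,.28,79.2)"
```

```text
time_s: 1.48
ee_pos: [0.3106, -0.2014, 0.298]
eef_rot: [-3.135, -0.008, 1.392]
force: [1.0, -0.1, -0.8]
grip_width: 0.094
t 1.48 pos [ 0.3106 -0.2014  0.298 ] rpy [-179.65   -0.45   79.78] F [ 1.  -0.1 -0.8] w 0.094
shift rows [12.09  0.87  0.54] turn rows [-0.09 -0.11  0.15]
```

```bash
python3 -m pendant '[{"rx":0,"ry":0,"rz":0,"tx":1,"ty":0.07,"tz":0,"grip":-1},{"rx":0,"ry":0,"rz":0,"tx":1,"ty":0.07,"tz":0,"grip":-1},{"rx":0,"ry":0,"rz":0,"tx":1,"ty":0.07,"tz":0,"grip":-1},{"rx":0,"ry":0,"rz":0,"tx":1,"ty":0.07,"tz":0,"grip":-1},{"rx":0,"ry":0,"rz":0,"tx":1,"ty":0.07,"tz":0,"grip":-1},{"rx":0,"ry":0,"rz":0,"tx":1,"ty":0.07,"tz":0,"grip":-1},{"rx":0,"ry":0,"rz":0,"tx":1,"ty":0.07,"tz":0,"grip":-1},{"rx":0,"ry":0,"rz":0,"tx":1,"ty":0.07,"tz":0,"grip":-1}]'
python3 -m pendant '[{"rx":0,"ry":0,"rz":0,"tx":1,"ty":0.07,"tz":0,"grip":-1},{"rx":0,"ry":0,"rz":0,"tx":1,"ty":0.07,"tz":0,"grip":-1},{"rx":0,"ry":0,"rz":0,"tx":1,"ty":0.07,"tz":0,"grip":-1},{"rx":-0.1,"ry":-0.1,"rz":0,"tx":0.5,"ty":0,"tz":0,"grip":-1},{"rx":0,"ry":0,"rz":0,"tx":0,"ty":0,"tz":0,"grip":-1}]'
python3 -c "
from h import *
go(.4306,.2684,.28,79.2)
snap('wrist','w1')"
```

```text
time_s: 2.15
ee_pos: [0.3874, 0.1233, 0.3015]
eef_rot: [-3.14, -0.008, 1.39]
force: [1.2, -1.6, -0.2]
grip_width: 0.0938
time_s: 2.57
ee_pos: [0.4198, 0.2713, 0.3014]
eef_rot: [3.137, -0.001, 1.396]
force: [-0.6, -0.7, 0.1]
grip_width: 0.0941
t 2.57 pos [0.4198 0.2713 0.3014] rpy [ 1.7971e+02 -6.0000e-02  7.9980e+01] F [-0.6 -0.7  0.1] w 0.0941
shift rows [-0.03  0.28  0.54] turn rows [ 0.07 -0.02  0.2 ]
```

View pics/w1.png

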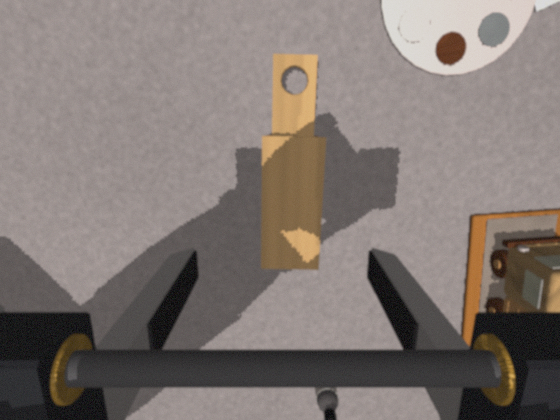

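The wrist view shows the trailer between the open fingers: roof corners near (262,137), (325,136), (319,269), (262,269), eye at (294,80).

Run:
```python
from h import *
np.set_printoptions(precision=4,suppress=True)
r=np.array([onz('w1',u,v,.076) for u,v in [(261.5,136.5),(325,135.5),(319.5,269.5),(262,269.5)]])
print(r[:,:2],[np.linalg.norm(r[i]-r[i-1]) for i in range(4)],'c',r.mean(0))
e=onz('w1',294.5,80.5,.041);print('eye',e,np.linalg.norm((e-r.mean(0))[:2]),'yaw',np.degrees(np.arctan2(*(e-r.mean(0))[[1,0]])),[np.degrees(np.arctan2(*(r[a]-r[b])[[1,0]])) for a,b in((0,3),(1,2))])
c=r.mean(0); go(c[0],c[1],.133,79.3)
```

```text
[[0.4127 0.3334]
 [0.4665 0.3247]
 [0.4436 0.2014]
 [0.3895 0.2111]] [np.float64(0.12446141590109072), np.float64(0.05445662573550122), np.float64(0.12539574892322924), np.float64(0.054964797350323925)] c [0.4281 0.2676 0.076 ]
eye [0.4498 0.3754 0.041 ] 0.10995890922488935 yaw 78.58598848926351 [np.float64(79.21915523809739), np.float64(79.45949378038968)]
t 2.62 pos [0.4196 0.27   0.3013] rpy [179.75  -0.05  79.97] F [ 0.1 -0.2  0.6] w 0.094
shift rows [-0.03  0.2   4.21] turn rows [ 0.06 -0.01  0.17]
```

```bash
python3 -m pendant '[{"rx":0.05,"ry":0,"rz":0.17,"tx":-0.02,"ty":0.2,"tz":0.6,"grip":-1},{"rx":0,"ry":0,"rz":0,"tx":0,"ty":0,"tz":0.9,"grip":-1},{"rx":0,"ry":0,"rz":0,"tx":0,"ty":0,"tz":0.9,"grip":-1},{"rx":0,"ry":0,"rz":0,"tx":0,"ty":0,"tz":0.8,"grip":-1},{"rx":0,"ry":0,"rz":0,"tx":0,"ty":0,"tz":0.5,"grip":-1},{"rx":0,"ry":0,"rz":0,"tx":0,"ty":0,"tz":0.2,"grip":-1},{"rx":0,"ry":0,"rz":0,"tx":0,"ty":0,"tz":0,"grip":-1}]'
python3 -c "
from h import *
go(.429,.268,.133,79.3)"
```

```text
time_s: 3.2
ee_pos: [0.4278, 0.2624, 0.1413]
eef_rot: [3.139, -0.003, 1.38]
force: [-0.4, 0.1, 0.2]
grip_width: 0.0942
t 3.2 pos [0.4278 0.2624 0.1413] rpy [ 1.7983e+02 -1.7000e-01  7.9090e+01] F [-0.4  0.1  0.2] w 0.0942
shift rows [0.14 0.   0.21] turn rows [ 0.04 -0.04 -0.05]
```

```bash
python3 -m pendant '[{"rx":0,"ry":0,"rz":-0.05,"tx":0.15,"ty":0,"tz":0.22,"grip":-1},{"rx":0,"ry":0,"rz":0,"tx":0,"ty":0,"tz":0,"grip":0.6},{"rx":0,"ry":0,"rz":0,"tx":0,"ty":0,"tz":0,"grip":0.6},{"rx":0,"ry":0,"rz":0,"tx":0,"ty":0,"tz":0,"grip":0.6},{"rx":0,"ry":0,"rz":0,"tx":0,"ty":0,"tz":0,"grip":0.6},{"rx":0,"ry":0,"rz":0,"tx":0,"ty":0,"tz":0,"grip":0.6}]' 25
python3 -m pendant '[{"rx":0,"ry":0,"rz":0,"tx":0,"ty":0,"tz":0,"grip":0.6},{"rx":0,"ry":0,"rz":0,"tx":0,"ty":0,"tz":0,"grip":0.6}]' 25
python3 -c "
from h import *
go(.429,.268,.133,79.3)"
```

```text
time_s: 3.7
ee_pos: [0.4311, 0.2688, 0.1371]
eef_rot: [3.133, -0.008, 1.383]
force: [0.2, -1.1, -1.3]
grip_width: 0.0639
time_s: 3.87
ee_pos: [0.4311, 0.2689, 0.1379]
eef_rot: [3.132, -0.008, 1.383]
force: [-1.0, -0.1, -2.9]
grip_width: 0.0518
t 3.87 pos [0.4311 0.2689 0.1379] rpy [179.47  -0.47  79.26] F [-1.  -0.1 -2.9] w 0.0518
shift rows [-0.03 -0.05  0.12] turn rows [ 0.13 -0.12 -0.01]
```

```bash
python3 -m pendant '[{"rx":0,"ry":0,"rz":0,"tx":0,"ty":0,"tz":-0.3,"grip":0.6},{"rx":0,"ry":0,"rz":0,"tx":0,"ty":0,"tz":-0.7,"grip":0.6},{"rx":0,"ry":0,"rz":0,"tx":0,"ty":0,"tz":-0.9,"grip":0.6},{"rx":0,"ry":0,"rz":0,"tx":0,"ty":0,"tz":-0.8,"grip":0.6},{"rx":0,"ry":0,"rz":0,"tx":0,"ty":0,"tz":-0.4,"grip":0.6},{"rx":0,"ry":0,"rz":0,"tx":0,"ty":0,"tz":0,"grip":0.6}]' 25
python3 -c "
from h import *
go(.648,-.135,.258,84.2)
snap('wrist','w2')"
```

```text
time_s: 4.37
ee_pos: [0.4284, 0.2674, 0.2648]
eef_rot: [3.138, -0.004, 1.384]
force: [0.4, 0.1, -3.1]
grip_width: 0.0522
t 4.37 pos [0.4284 0.2674 0.2648] rpy [179.77  -0.21  79.27] F [ 0.4  0.1 -3.1] w 0.0522
shift rows [-8.86  7.27  0.17] turn rows [ 0.06 -0.05 -1.23]
```

View pics/w2.png

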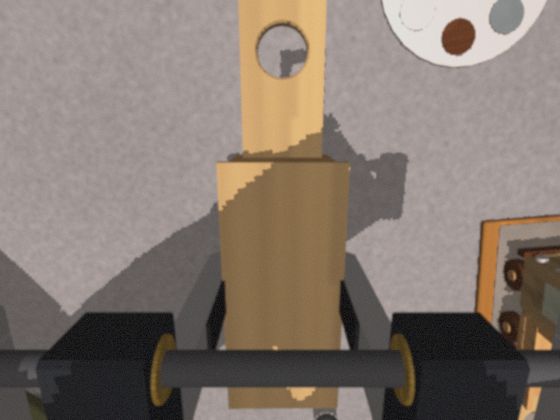

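The trailer is held and clear of the table, with the eye at (283,50).

```bash
cat >> h.py <<'E'
def eye_tool(f,u,v):
    from scipy.spatial.transform import Rotation as R
    o=ctrl.get_obs(); p=onz(f,u,v,o['ee_pos'][2]-.097)
    return p, R.from_euler('xyz',o['eef_rot']).inv().apply(p-o['ee_pos'])
E
python3 - <<'E'
from h import *
im=load('w2')[0]
print(eye_tool('w2',282.5,50.5))
r=[onz('w2',u,v,ctrl.get_obs()['ee_pos'][2]-.062) for u,v in((218,163),(348,163),(338,407),(229,407))]
r=np.array(r);print(r,[np.linalg.norm(r[i]-r[i-1]) for i in range(4)],[np.degrees(np.arctan2(*(r[a]-r[b])[[1,0]])) for a,b in((0,3),(1,2))])
E
```

```text
(array([0.44817421, 0.37405254, 0.16625232]), array([ 0.10835686, -0.00052435,  0.09731795]))
[[0.41264834 0.3315027  0.20125232]
 [0.46575969 0.32136894 0.20125232]
 [0.44359125 0.1980145  0.20125232]
 [0.38863605 0.20867182 0.20125232]] [np.float64(0.12515596586999128), np.float64(0.0540694814416981), np.float64(0.1253305899646816), np.float64(0.05597903897317061)] [np.float64(78.93871158059477), np.float64(79.81193678139034)]
```

```bash
python3 -m pendant '[{"rx":0,"ry":0,"rz":-0.2,"tx":-0.4,"ty":0.33,"tz":0,"grip":0.6},{"rx":0,"ry":0,"rz":-0.3,"tx":-0.75,"ty":0.6,"tz":0,"grip":0.6},{"rx":0,"ry":0,"rz":-0.3,"tx":-0.75,"ty":0.6,"tz":0,"grip":0.6},{"rx":0,"ry":0,"rz":-0.3,"tx":-0.75,"ty":0.6,"tz":0,"grip":0.6},{"rx":0,"ry":0,"rz":-0.1,"tx":-0.75,"ty":0.6,"tz":0,"grip":0.6},{"rx":0,"ry":0,"rz":0,"tx":-0.75,"ty":0.6,"tz":0,"grip":0.6},{"rx":0,"ry":0,"rz":0,"tx":-0.75,"ty":0.6,"tz":0,"grip":0.6},{"rx":0,"ry":0,"rz":0,"tx":-0.75,"ty":0.6,"tz":0,"grip":0.6}]' 25
python3 -c "
from h import *
go(.647,-.133,.24,84.2)"
```

```text
time_s: 5.08
ee_pos: [0.5793, 0.0145, 0.2474]
eef_rot: [-3.128, 0.0, 1.482]
force: [0.9, 0.3, -2.5]
grip_width: 0.0524
t 5.08 pos [0.5793 0.0145 0.2474] rpy [-1.792e+02  2.000e-02  8.492e+01] F [ 0.9  0.3 -2.5] w 0.0524
shift rows [-3.52  2.01  0.16] turn rows [-0.2   0.01  0.18]
```

```bash
python3 -m pendant '[{"rx":-0.1,"ry":0,"rz":0.1,"tx":-0.8,"ty":0.3,"tz":-0.2,"grip":0.6},{"rx":-0.1,"ry":0,"rz":0.08,"tx":-0.8,"ty":0.5,"tz":-0.1,"grip":0.6},{"rx":0,"ry":0,"rz":0,"tx":-0.8,"ty":0.5,"tz":0,"grip":0.6},{"rx":0,"ry":0,"rz":0,"tx":-0.6,"ty":0.4,"tz":0,"grip":0.6},{"rx":0,"ry":0,"rz":0,"tx":-0.2,"ty":0.1,"tz":0,"grip":0.6},{"rx":0,"ry":0,"rz":0,"tx":0,"ty":0,"tz":0,"grip":0.6}]' 25
python3 -c "
from h import *
go(.647,-.133,.19,84.2)
snap('wrist','w3');snap('top','t3')"
```

```text
time_s: 5.58
ee_pos: [0.6401, -0.1341, 0.2421]
eef_rot: [-3.124, -0.0, 1.462]
force: [-1.4, -0.7, -2.7]
grip_width: 0.052
t 5.58 pos [ 0.6401 -0.1341  0.2421] rpy [-1.7899e+02 -1.0000e-02  8.3790e+01] F [-1.4 -0.7 -2.7] w 0.052
shift rows [0.04 0.19 1.3 ] turn rows [-0.25 -0.   -0.1 ]
```

View pics/w3.png

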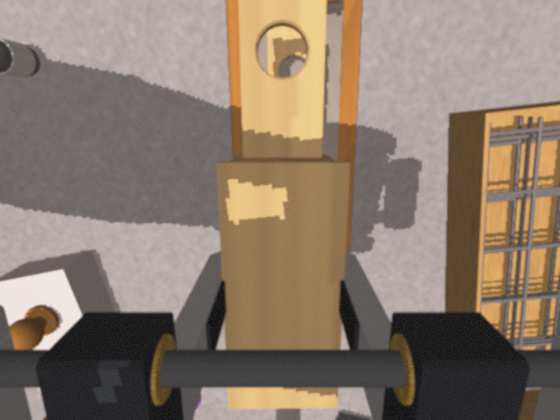

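View pics/t3.png

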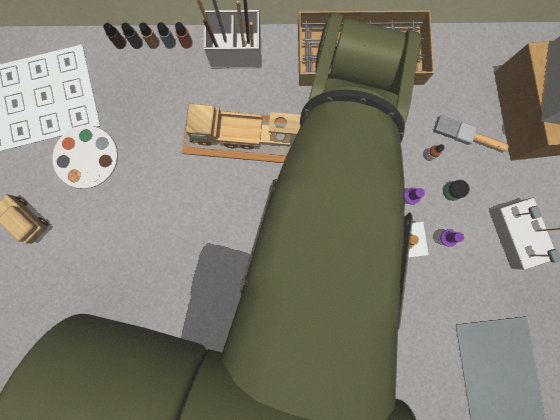

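Through the eye at (282,50), the tongue's hole shows at about (292,66), so the alignment is already rough-right. The top view is blocked by the arm but does show the eye at (280,122). I'm lowering and levelling.

```bash
python3 -m pendant '[{"rx":-0.3,"ry":0,"rz":-0.1,"tx":0.05,"ty":0.22,"tz":0.3,"grip":0.6},{"rx":0,"ry":0,"rz":0,"tx":0,"ty":0,"tz":0.5,"grip":0.6},{"rx":0,"ry":0,"rz":0,"tx":0,"ty":0,"tz":0.35,"grip":0.6},{"rx":0,"ry":0,"rz":0,"tx":0,"ty":0,"tz":0,"grip":0.6}]' 25
python3 -c "
from h import *
go(.647,-.133,.165,84.2)
snap('wrist','w4')
c=load('w4')[0][0:140,200:380]; cv2.imwrite('pics/w4c.png',cv2.resize(c,None,fx=4,fy=4,interpolation=cv2.INTER_CUBIC))"
```

```text
time_s: 6.02
ee_pos: [0.6476, -0.1242, 0.1943]
eef_rot: [3.138, -0.002, 1.477]
force: [-0.3, 0.8, -3.1]
grip_width: 0.0519
t 6.02 pos [ 0.6476 -0.1242  0.1943] rpy [ 1.798e+02 -9.000e-02  8.462e+01] F [-0.3  0.8 -3.1] w 0.0519
shift rows [-0.22  0.    0.73] turn rows [ 0.05 -0.02  0.1 ]
```

View pics/w4c.png

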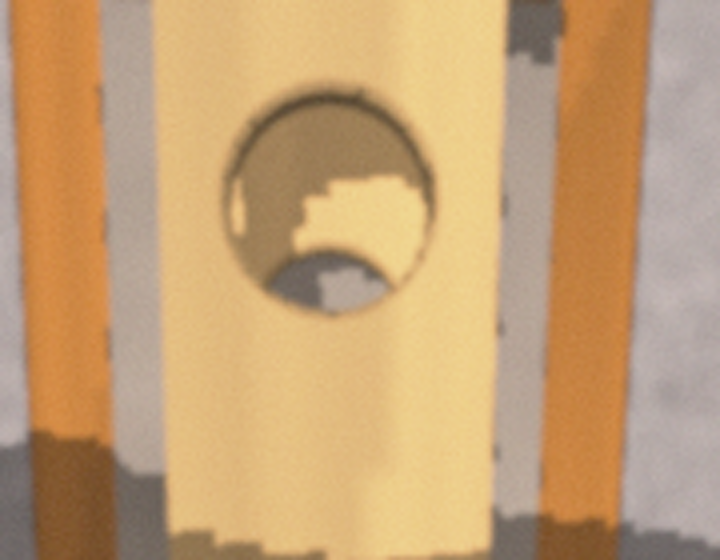

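Run:
```python
from h import *
p=onz('w4',281.7,61.7,.038); d=np.array([np.cos(np.radians(84.2)),np.sin(np.radians(84.2)),0]); print('hitch est',p-.012*d)
print('eye',eye_tool('w4',281.9,49.5))
```

```text
hitch est [ 0.6559403  -0.02589203  0.038     ]
eye (array([ 0.65692691, -0.01636944,  0.0986643 ]), array([ 0.10803895, -0.00148346,  0.0971476 ]))
```

```bash
python3 -m pendant '[{"rx":0,"ry":0,"rz":0,"tx":-0.2,"ty":0,"tz":0.2,"grip":0.6},{"rx":0,"ry":0,"rz":0,"tx":0,"ty":0,"tz":0.35,"grip":0.6},{"rx":0,"ry":0,"rz":0,"tx":0,"ty":0,"tz":0.2,"grip":0.6},{"rx":0,"ry":0,"rz":0,"tx":0,"ty":0,"tz":0,"grip":0.6}]' 25
python3 -c "
from h import *
go(.6465,-.1335,.146,84.2)
snap('wrist','w5')
c=load('w5')[0][0:140,200:380]; cv2.imwrite('pics/w5c.png',cv2.resize(c,None,fx=4,fy=4,interpolation=cv2.INTER_CUBIC))"
```

```text
time_s: 6.4
ee_pos: [0.6475, -0.1307, 0.166]
eef_rot: [3.133, -0.001, 1.48]
force: [0.6, 0.1, -2.0]
grip_width: 0.052
t 6.4 pos [ 0.6475 -0.1307  0.166 ] rpy [ 1.7953e+02 -5.0000e-02  8.4780e+01] F [ 0.6  0.1 -2. ] w 0.052
shift rows [-0.07 -0.02  0.5 ] turn rows [ 0.12 -0.01  0.15]
```

View pics/w5c.png

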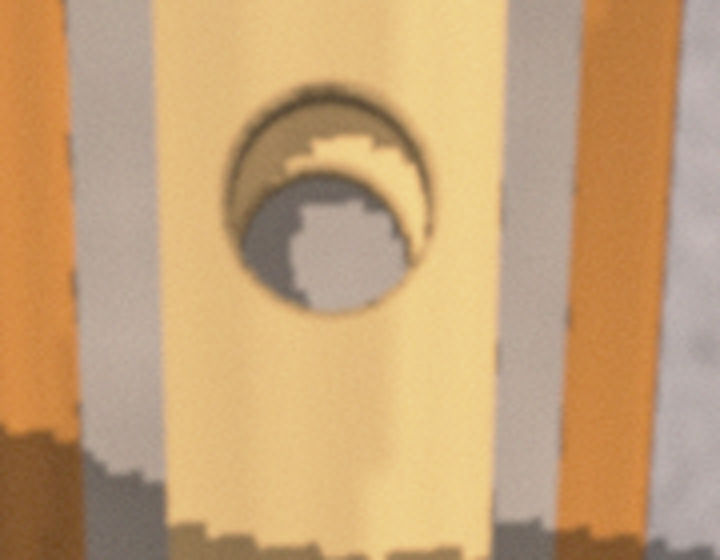

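```bash
python3 - <<'E'
from h import *
p=onz('w5',281,42.8,.038); d=np.array([np.cos(np.radians(84.2)),np.sin(np.radians(84.2)),0]); print('hitch est',p-.012*d)
print('eye',eye_tool('w5',281.9,49.5))
E
python3 -m pendant '[{"rx":0,"ry":0,"rz":0.1,"tx":-0.07,"ty":0,"tz":0.15,"grip":0.6},{"rx":0,"ry":0,"rz":0,"tx":0,"ty":0,"tz":0.15,"grip":0.6},{"rx":0,"ry":0,"rz":0,"tx":0,"ty":0,"tz":0.1,"grip":0.6},{"rx":0,"ry":0,"rz":0,"tx":0,"ty":0,"tz":0,"grip":0.6}]' 25
python3 -c "
from h import *
go(.6465,-.1335,.146,84.2)
snap('wrist','w6')
c=load('w6')[0][0:140,200:380]; cv2.imwrite('pics/w6c.png',cv2.resize(c,None,fx=4,fy=4,interpolation=cv2.INTER_CUBIC))"
```

```text
hitch est [ 0.65625478 -0.0264617   0.038     ]
eye (array([ 0.65698581, -0.02279562,  0.06963573]), array([ 0.10822353, -0.00132004,  0.09709133]))
time_s: 6.78
ee_pos: [0.6478, -0.134, 0.1501]
eef_rot: [3.131, -0.001, 1.472]
force: [-1.0, -0.1, -2.7]
grip_width: 0.0521
t 6.78 pos [ 0.6478 -0.134   0.1501] rpy [ 1.7942e+02 -4.0000e-02  8.4320e+01] F [-1.  -0.1 -2.7] w 0.0521
shift rows [ 0.01 -0.04  0.1 ] turn rows [ 0.15 -0.01  0.03]
```

View pics/w6c.png

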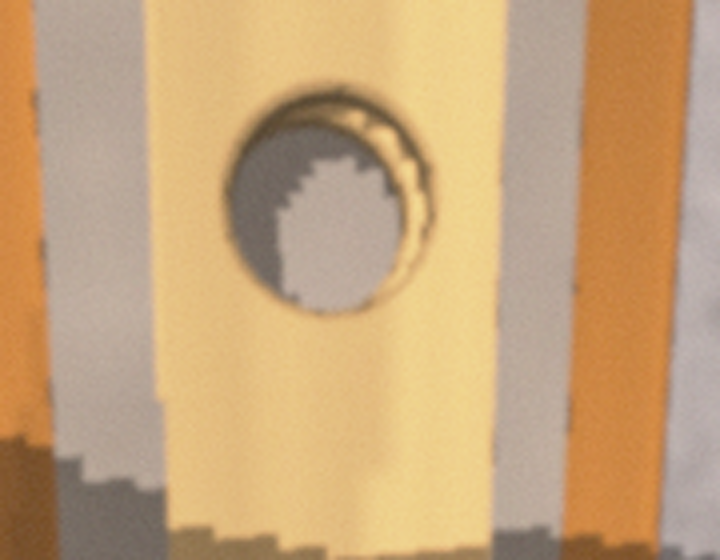

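```bash
python3 -m pendant '[{"rx":0,"ry":0,"rz":0,"tx":0,"ty":-0.06,"tz":0,"grip":0.6},{"rx":0,"ry":0,"rz":0,"tx":0,"ty":0,"tz":0.08,"grip":0.6},{"rx":0,"ry":0,"rz":0,"tx":0,"ty":0,"tz":0,"grip":0.6}]' 25
python3 -c "
from h import *
go(.6465,-.1335,.146,84.2)
snap('wrist','w7')
c=load('w7')[0][0:140,200:380]; cv2.imwrite('pics/w7c.png',cv2.resize(c,None,fx=4,fy=4,interpolation=cv2.INTER_CUBIC))"
```

```text
time_s: 7.08
ee_pos: [0.6456, -0.1337, 0.1476]
eef_rot: [3.13, -0.001, 1.472]
force: [-0.5, 0.4, -2.2]
grip_width: 0.0517
t 7.08 pos [ 0.6456 -0.1337  0.1476] rpy [ 1.7934e+02 -3.0000e-02  8.4320e+01] F [-0.5  0.4 -2.2] w 0.0517
shift rows [0.01 0.02 0.04] turn rows [ 0.16 -0.01  0.03]
```

View pics/w7c.png

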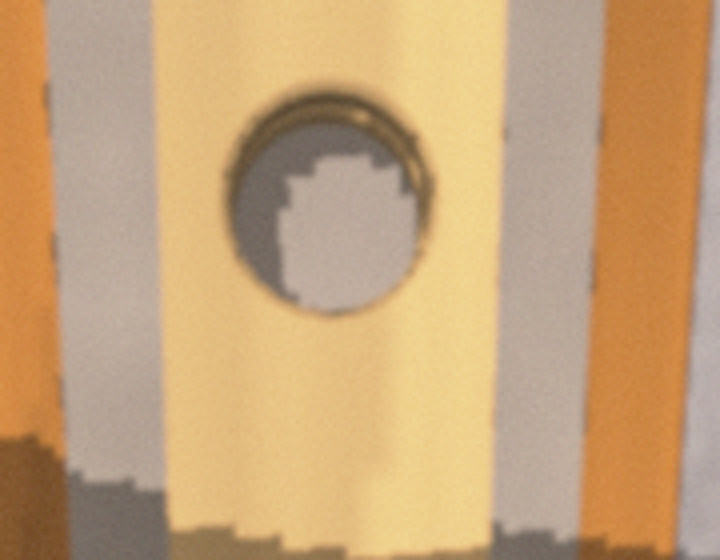

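The two holes are now concentric to about 1 mm, so I'm setting it down.

```bash
python3 -m pendant '[{"rx":0,"ry":0,"rz":0,"tx":0,"ty":0,"tz":0.05,"grip":0.6},{"rx":0,"ry":0,"rz":0,"tx":0,"ty":0,"tz":0.03,"grip":0.6},{"rx":0,"ry":0,"rz":0,"tx":0,"ty":0,"tz":0,"grip":0.6}]' 25
python3 -c "
from h import *
go(.6465,-.1335,.146,84.2)"
```

```text
time_s: 7.38
ee_pos: [0.6461, -0.1341, 0.146]
eef_rot: [3.128, 0.0, 1.472]
force: [-0.7, 0.1, -1.3]
grip_width: 0.0518
t 7.38 pos [ 0.6461 -0.1341  0.146 ] rpy [1.7922e+02 1.0000e-02 8.4320e+01] F [-0.7  0.1 -1.3] w 0.0518
shift rows [ 0.02  0.01 -0.  ] turn rows [0.19 0.   0.03]
```

```bash
python3 -m pendant '[{"rx":0,"ry":0,"rz":0,"tx":0,"ty":0,"tz":0.03,"grip":0.6},{"rx":0,"ry":0,"rz":0,"tx":0,"ty":0,"tz":0.03,"grip":0.6},{"rx":0,"ry":0,"rz":0,"tx":0,"ty":0,"tz":0,"grip":0.6}]' 25
python3 -c "
from h import *
go(.6465,-.1335,.146,84.2)"
```

```text
time_s: 7.63
ee_pos: [0.6462, -0.1342, 0.1462]
eef_rot: [3.127, 0.0, 1.472]
force: [0.5, 0.6, -2.9]
grip_width: 0.0521
t 7.63 pos [ 0.6462 -0.1342  0.1462] rpy [1.7917e+02 2.0000e-02 8.4320e+01] F [ 0.5  0.6 -2.9] w 0.0521
shift rows [0.02 0.01 0.  ] turn rows [0.21 0.01 0.03]
```

```bash
python3 -m pendant '[{"rx":0,"ry":0,"rz":0,"tx":0,"ty":0,"tz":0.08,"grip":0.6},{"rx":0,"ry":0,"rz":0,"tx":0,"ty":0,"tz":0.08,"grip":0.6}]' 25
python3 -c "
from h import *
go(.6465,-.1335,.146,84.2)"
```

```text
time_s: 7.8
ee_pos: [0.6466, -0.1346, 0.1451]
eef_rot: [3.125, 0.002, 1.472]
force: [-23.9, 6.5, 41.1]
grip_width: 0.0519
t 7.8 pos [ 0.6466 -0.1346  0.1451] rpy [1.7907e+02 9.0000e-02 8.4350e+01] F [-23.9   6.5  41.1] w 0.0519
shift rows [ 0.03 -0.01 -0.02] turn rows [0.23 0.02 0.04]
```

The trailer is in contact with the board. I'll relax the push, release and rise.

```bash
python3 -m pendant '[{"rx":0,"ry":0,"rz":0,"tx":0,"ty":0,"tz":0,"grip":0.6},{"rx":0,"ry":0,"rz":0,"tx":0,"ty":0,"tz":0,"grip":0.6}]' 25
python3 -m pendant '[{"rx":0,"ry":0,"rz":0,"tx":0,"ty":0,"tz":0,"grip":-0.3},{"rx":0,"ry":0,"rz":0,"tx":0,"ty":0,"tz":0,"grip":-0.5},{"rx":0,"ry":0,"rz":0,"tx":0,"ty":0,"tz":0,"grip":-0.8},{"rx":0,"ry":0,"rz":0,"tx":0,"ty":0,"tz":0,"grip":-1},{"rx":0,"ry":0,"rz":0,"tx":0,"ty":0,"tz":0,"grip":-1},{"rx":0,"ry":0,"rz":0,"tx":0,"ty":0,"tz":-0.2,"grip":-1}]'
python3 -m pendant '[{"rx":0,"ry":0,"rz":0,"tx":0,"ty":0,"tz":-0.8,"grip":-1},{"rx":0,"ry":0,"rz":0,"tx":0,"ty":0,"tz":-1,"grip":-1},{"rx":0.2,"ry":0,"rz":0,"tx":0,"ty":0,"tz":-1,"grip":-1},{"rx":0,"ry":0,"rz":0,"tx":0,"ty":0,"tz":-0.4,"grip":-1},{"rx":0,"ry":0,"rz":0,"tx":0,"ty":0,"tz":0,"grip":-1}]'
python3 -c "
from h import *
go(.418,-.292,.25,84.3)
snap('wrist','w8')"
```

```text
time_s: 7.97
ee_pos: [0.6468, -0.1346, 0.1466]
eef_rot: [3.124, 0.002, 1.472]
force: [-0.9, -0.3, -2.2]
grip_width: 0.0522
time_s: 8.47
ee_pos: [0.6465, -0.1343, 0.1522]
eef_rot: [3.126, 0.001, 1.472]
force: [-0.9, 0.4, -0.0]
grip_width: 0.0883
time_s: 8.88
ee_pos: [0.644, -0.1338, 0.2874]
eef_rot: [-3.141, 0.001, 1.472]
force: [-0.3, -0.1, 0.5]
grip_width: 0.0936
t 8.88 pos [ 0.644  -0.1338  0.2874] rpy [-1.7997e+02  5.0000e-02  8.4350e+01] F [-0.3 -0.1  0.5] w 0.0936
shift rows [-4.49 -5.23  0.94] turn rows [-0.01  0.01  0.01]
```

View pics/w8.png

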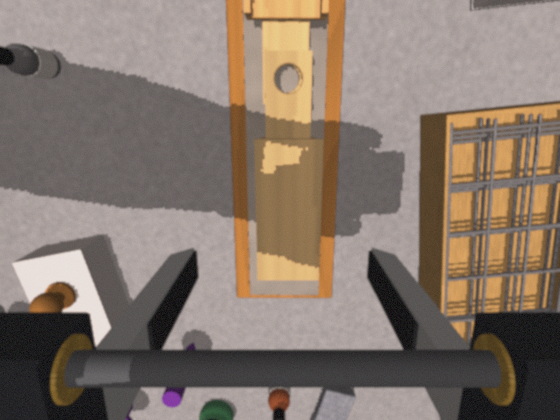

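The trailer stands on the board in line with the truck, its eye at (288,78). Next, the pin.

```bash
python3 -c "
from h import *
print('eye',onz('w8',288.3,78.3,.049))"
python3 -m pendant '[{"rx":0,"ry":0,"rz":0,"tx":-0.3,"ty":-0.35,"tz":0,"grip":-1},{"rx":0,"ry":0,"rz":0,"tx":-0.65,"ty":-0.75,"tz":0,"grip":-1},{"rx":0,"ry":0,"rz":0,"tx":-0.65,"ty":-0.75,"tz":0,"grip":-1},{"rx":0,"ry":0,"rz":0,"tx":-0.65,"ty":-0.75,"tz":0,"grip":-1},{"rx":0,"ry":0,"rz":0,"tx":-0.65,"ty":-0.75,"tz":0,"grip":-1},{"rx":0,"ry":0,"rz":0,"tx":-0.65,"ty":-0.75,"tz":0,"grip":-1},{"rx":0,"ry":0,"rz":0,"tx":-0.6,"ty":-0.7,"tz":0,"grip":-1},{"rx":0,"ry":0,"rz":0,"tx":0,"ty":0,"tz":0,"grip":-1}]'
python3 -c "
from h import *
go(.418,-.292,.25,84.3)
snap('wrist','w9');snap('top','t9')"
```

```text
eye [ 0.65850121 -0.02737943  0.049     ]
time_s: 9.6
ee_pos: [0.4255, -0.2818, 0.2722]
eef_rot: [-3.125, -0.006, 1.477]
force: [-0.2, 0.0, 0.0]
grip_width: 0.0941
t 9.6 pos [ 0.4255 -0.2818  0.2722] rpy [-179.07   -0.34   84.65] F [-0.2  0.   0. ] w 0.0941
shift rows [-0.28 -0.15  0.56] turn rows [-0.23 -0.08  0.09]
```

View pics/w9.png

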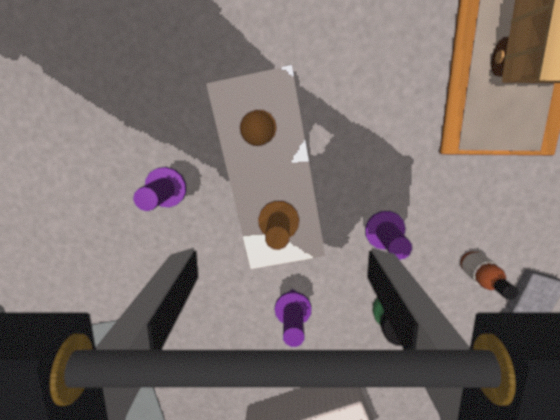

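View pics/t9.png

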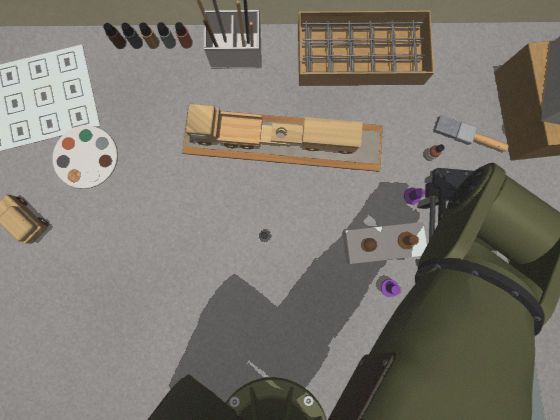

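Candidates in the wrist view: an orange-brown straight handle at (278,228) in the foam block, a ball-headed peg at (258,128), and purple look-alikes at (160,188), (388,235) and (293,318). The orange-brown straight-handled one in the white block fits the description. I'll check an enlarged crop and the finger clearance.

Run:
```python
from h import *
c=load('w9')[0][50:350,120:420]; cv2.imwrite('pics/w9c.png',cv2.resize(c,(600,600),interpolation=cv2.INTER_CUBIC))
np.set_printoptions(precision=4,suppress=True)
print('collar',onz('w9',279,220,.052),'top',onz('w9',277,238,.097))
for n,u,v in(('pR',385,231),('pL',163,187),('pB',293,308)): print(n,onz('w9',u,v,.03))
for n,u,v in(('pRt',399,247),('pLt',148,198),('pBt',293,337)): print(n,onz('w9',u,v,.08))
for u,v in((412,195),(447,238),(388,288)): print('top',onz('top0',u,v,.03))
```

```text
collar [ 0.4167 -0.2933  0.052 ] top [ 0.4162 -0.2942  0.097 ]
pR [ 0.5169 -0.3202  0.03  ]
pL [ 0.3092 -0.2577  0.03  ]
pB [ 0.4208 -0.3964  0.03  ]
pRt [ 0.5154 -0.3171  0.08  ]
pLt [ 0.3145 -0.257   0.08  ]
pBt [ 0.4202 -0.3959  0.08  ]
top [ 0.5199 -0.3178  0.03  ]
top [ 0.4233 -0.3903  0.03  ]
top [ 0.3163 -0.2555  0.03  ]
```

View pics/w9c.png

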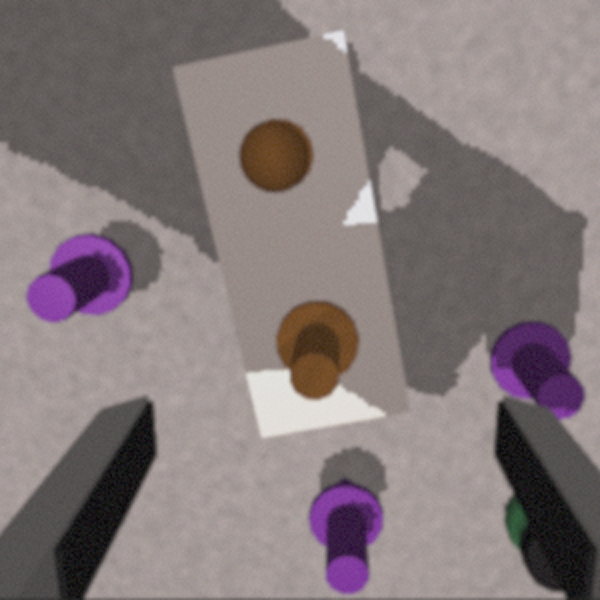

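Confirmed: the straight-handled orange-brown pin is at (317,360) in the crop, standing in the white block. I'll approach with the jaws part-open for clearance from the purple ones.

```bash
python3 -c "
from h import *
go(.417,-.293,.22,84.3)"
python3 -m pendant '[{"rx":-0.2,"ry":-0.08,"rz":0.08,"tx":-0.31,"ty":-0.18,"tz":0.5,"grip":-0.2},{"rx":0,"ry":0,"rz":0,"tx":0,"ty":0,"tz":0.7,"grip":-0.2},{"rx":0,"ry":0,"rz":0,"tx":0,"ty":0,"tz":0,"grip":-0.2},{"rx":0,"ry":0,"rz":0,"tx":0,"ty":0,"tz":0,"grip":-0.2}]'
python3 -c "
from h import *
go(.417,-.293,.157,84.3)"
```

```text
t 9.7 pos [ 0.4286 -0.2798  0.2725] rpy [-179.14   -0.37   84.72] F [ 0.9 -0.6  0.4] w 0.0942
shift rows [-0.36 -0.24  1.31] turn rows [-0.22 -0.09  0.11]
time_s: 10.03
ee_pos: [0.4228, -0.2892, 0.2215]
eef_rot: [-3.141, -0.002, 1.476]
force: [1.6, 0.6, 0.5]
grip_width: 0.0707
t 10.03 pos [ 0.4228 -0.2892  0.2215] rpy [-1.7994e+02 -1.0000e-01  8.4580e+01] F [1.6 0.6 0.5] w 0.0707
shift rows [-0.11 -0.13  1.61] turn rows [-0.01 -0.03  0.07]
```

```bash
python3 -m pendant '[{"rx":0,"ry":0,"rz":0.07,"tx":-0.12,"ty":-0.14,"tz":0,"grip":-0.2},{"rx":0,"ry":0,"rz":0,"tx":0,"ty":0,"tz":0.6,"grip":-0.2},{"rx":0,"ry":0,"rz":0,"tx":0,"ty":0,"tz":0.5,"grip":-0.2},{"rx":0,"ry":0,"rz":0,"tx":0,"ty":0,"tz":0.2,"grip":-0.2},{"rx":0,"ry":0,"rz":0,"tx":0,"ty":0,"tz":0,"grip":-0.2}]'
python3 -c "
from h import *
go(.417,-.293,.157,84.3);snap('wrist','w10')"
```

```text
time_s: 10.45
ee_pos: [0.4197, -0.2931, 0.1726]
eef_rot: [3.138, 0.001, 1.475]
force: [0.5, -0.6, -0.8]
grip_width: 0.0565
t 10.45 pos [ 0.4197 -0.2931  0.1726] rpy [1.798e+02 6.000e-02 8.452e+01] F [ 0.5 -0.6 -0.8] w 0.0565
shift rows [-0.   -0.07  0.39] turn rows [0.05 0.02 0.06]
```

View pics/w10.png

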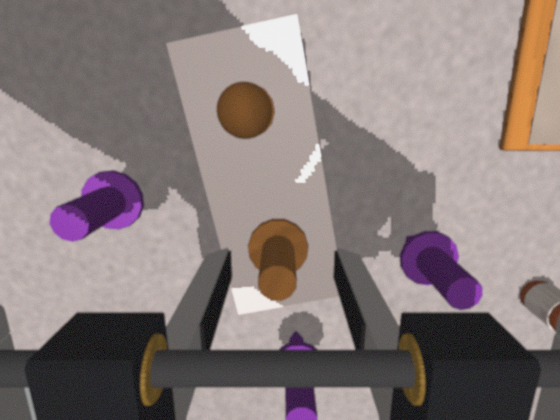

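The pin is between the jaws, top at (278,284) and collar at (278,247), with no purple ones in the way.

```bash
python3 - <<'E'
from h import *
print('collar',onz('w10',278,247,.052),'top',onz('w10',277.5,284,.097))
E
python3 -m pendant '[{"rx":0,"ry":0,"rz":0.05,"tx":0,"ty":-0.07,"tz":0.25,"grip":-0.2},{"rx":0,"ry":0,"rz":0,"tx":0,"ty":0,"tz":0.15,"grip":-0.2},{"rx":0,"ry":0,"rz":0,"tx":0,"ty":0,"tz":0,"grip":-0.2}]'
python3 -c "
from h import *
go(.417,-.293,.157,84.3)"
```

```text
collar [ 0.41635433 -0.29305418  0.052     ] top [ 0.41632097 -0.29481946  0.097     ]
time_s: 10.75
ee_pos: [0.4179, -0.2936, 0.1592]
eef_rot: [3.134, 0.004, 1.472]
force: [0.1, -0.1, -0.1]
grip_width: 0.0566
t 10.75 pos [ 0.4179 -0.2936  0.1592] rpy [179.54   0.23  84.33] F [ 0.1 -0.1 -0.1] w 0.0566
shift rows [ 0.01 -0.03  0.05] turn rows [0.11 0.06 0.01]
```

```bash
python3 -m pendant '[{"rx":0.1,"ry":0.05,"rz":0,"tx":0,"ty":-0.03,"tz":0.03,"grip":-0.2},{"rx":0,"ry":0,"rz":0,"tx":0,"ty":0,"tz":0,"grip":0.9},{"rx":0,"ry":0,"rz":0,"tx":0,"ty":0,"tz":0,"grip":0.9},{"rx":0,"ry":0,"rz":0,"tx":0,"ty":0,"tz":0,"grip":0.9},{"rx":0,"ry":0,"rz":0,"tx":0,"ty":0,"tz":0,"grip":0.9},{"rx":0,"ry":0,"rz":0,"tx":0,"ty":0,"tz":0,"grip":0.9},{"rx":0,"ry":0,"rz":0,"tx":0,"ty":0,"tz":0,"grip":0.9},{"rx":0,"ry":0,"rz":0,"tx":0,"ty":0,"tz":0,"grip":0.9}]' 25
python3 -c "
from h import *
go(.417,-.293,.157,84.3)"
```

```text
time_s: 11.42
ee_pos: [0.417, -0.2939, 0.1595]
eef_rot: [3.14, 0.001, 1.472]
force: [-0.8, 0.5, -0.7]
grip_width: 0.0197
t 11.42 pos [ 0.417  -0.2939  0.1595] rpy [1.7988e+02 8.0000e-02 8.4320e+01] F [-0.8  0.5 -0.7] w 0.0197
shift rows [ 0.02 -0.    0.06] turn rows [0.03 0.02 0.01]
```

```bash
python3 -m pendant '[{"rx":0,"ry":0,"rz":0,"tx":0,"ty":0,"tz":-0.3,"grip":0.9},{"rx":0,"ry":0,"rz":0,"tx":0,"ty":0,"tz":-0.6,"grip":0.9},{"rx":0,"ry":0,"rz":0,"tx":0,"ty":0,"tz":-0.8,"grip":0.9},{"rx":0,"ry":0,"rz":0,"tx":0,"ty":0,"tz":-0.8,"grip":0.9},{"rx":0,"ry":0,"rz":0,"tx":0,"ty":0,"tz":-0.3,"grip":0.9},{"rx":0,"ry":0,"rz":0,"tx":0,"ty":0,"tz":0,"grip":0.9}]'
python3 -c "
from h import *
go(.657,-.0265,.27,84.3);snap('wrist','w11')
t='t9'
c=load(t)[0][110:155,250:320]; cv2.imwrite('pics/t9c.png',cv2.resize(c,None,fx=8,fy=8,interpolation=cv2.INTER_CUBIC))"
```

```text
time_s: 11.92
ee_pos: [0.4161, -0.2931, 0.2747]
eef_rot: [-3.14, -0.001, 1.472]
force: [0.0, 0.4, 0.0]
grip_width: 0.0194
t 11.92 pos [ 0.4161 -0.2931  0.2747] rpy [-1.7989e+02 -7.0000e-02  8.4320e+01] F [0.  0.4 0. ] w 0.0194
shift rows [7.23 5.33 0.12] turn rows [-0.03 -0.02  0.01]
```

View pics/w11.png

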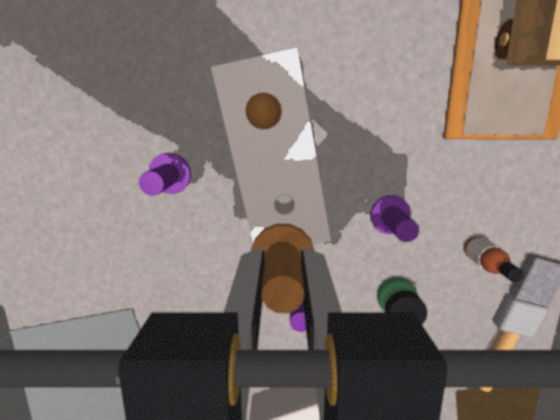

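View pics/t9c.png

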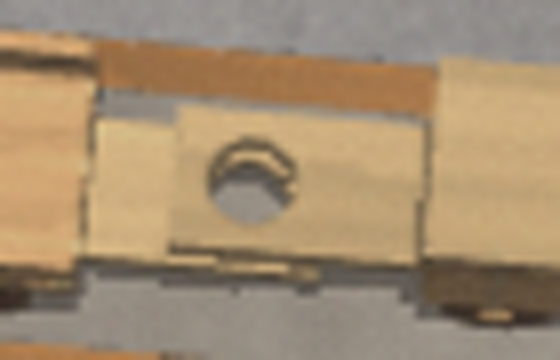

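The pin is out of the block and held upright, with the vacated hole at (285,203) and the ball peg still at (263,110). The top crop shows the two holes overlapping.

```bash
python3 -c "
from h import *
print(onz('top0',281.2,132.2,.049))
print('collar pin',onz('w11',282.5,247,.274-.1135+.006), 'rel to tcp')"
python3 -m pendant '[{"rx":0,"ry":0,"rz":0,"tx":0.4,"ty":0.3,"tz":0,"grip":0.9},{"rx":0,"ry":0,"rz":0,"tx":0.75,"ty":0.55,"tz":0,"grip":0.9},{"rx":0,"ry":0,"rz":0,"tx":0.75,"ty":0.55,"tz":0,"grip":0.9},{"rx":0,"ry":0,"rz":0,"tx":0.75,"ty":0.55,"tz":0,"grip":0.9},{"rx":0,"ry":0,"rz":0,"tx":0.75,"ty":0.55,"tz":0,"grip":0.9},{"rx":0,"ry":0,"rz":0,"tx":0.75,"ty":0.55,"tz":0,"grip":0.9},{"rx":0,"ry":0,"rz":0,"tx":0.75,"ty":0.55,"tz":0,"grip":0.9},{"rx":0,"ry":0,"rz":0,"tx":0.75,"ty":0.55,"tz":0,"grip":0.9}]'
python3 -c "
from h import *
go(.657,-.0265,.27,84.3)"
```

```text
[ 0.66091223 -0.02672921  0.049     ]
collar pin [ 0.41549437 -0.28812331  0.1665    ] rel to tcp
time_s: 12.63
ee_pos: [0.6063, -0.0799, 0.2607]
eef_rot: [-3.126, -0.004, 1.462]
force: [0.2, -1.2, 0.6]
grip_width: 0.0197
t 12.63 pos [ 0.6063 -0.0799  0.2607] rpy [-179.1    -0.22   83.74] F [ 0.2 -1.2  0.6] w 0.0197
shift rows [ 1.47  1.11 -0.24] turn rows [-0.23 -0.06 -0.14]
```

```bash
python3 -m pendant '[{"rx":-0.2,"ry":-0.05,"rz":-0.12,"tx":0.75,"ty":0.5,"tz":-0.2,"grip":0.9},{"rx":0,"ry":0,"rz":0,"tx":0.6,"ty":0.45,"tz":-0.05,"grip":0.9},{"rx":0,"ry":0,"rz":0,"tx":0.1,"ty":0.1,"tz":0,"grip":0.9},{"rx":0,"ry":0,"rz":0,"tx":0,"ty":0,"tz":0,"grip":0.9}]'
python3 -c "
from h import *
go(.657,-.0265,.27,84.3);snap('wrist','w12')"
```

```text
time_s: 12.97
ee_pos: [0.658, -0.0172, 0.2608]
eef_rot: [-3.13, -0.001, 1.476]
force: [-1.2, -0.7, -0.8]
grip_width: 0.0198
t 12.97 pos [ 0.658  -0.0172  0.2608] rpy [-1.7934e+02 -7.0000e-02  8.4590e+01] F [-1.2 -0.7 -0.8] w 0.0198
shift rows [-0.23 -0.01 -0.23] turn rows [-0.17 -0.02  0.07]
```

View pics/w12.png

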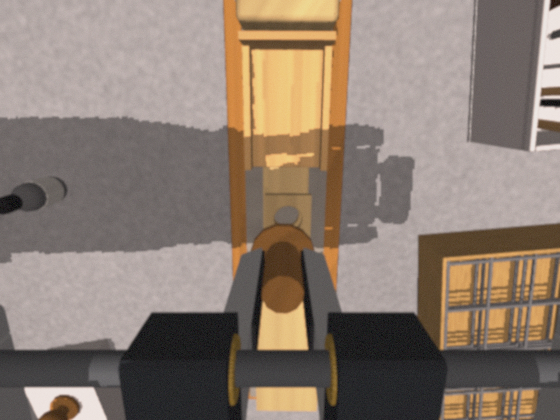

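The eye shows at (288,215) just ahead of the held pin, whose collar is at (283,250).

```bash
python3 -c "
from h import *
c=load('w12')[0][160:330,220:350]; cv2.imwrite('pics/w12c.png',cv2.resize(c,None,fx=4.5,fy=3.5,interpolation=cv2.INTER_CUBIC))
print(onz('w12',287.7,213.5,.049))"
```

```text
[ 0.65869049 -0.02208654  0.049     ]
```

View pics/w12c.png

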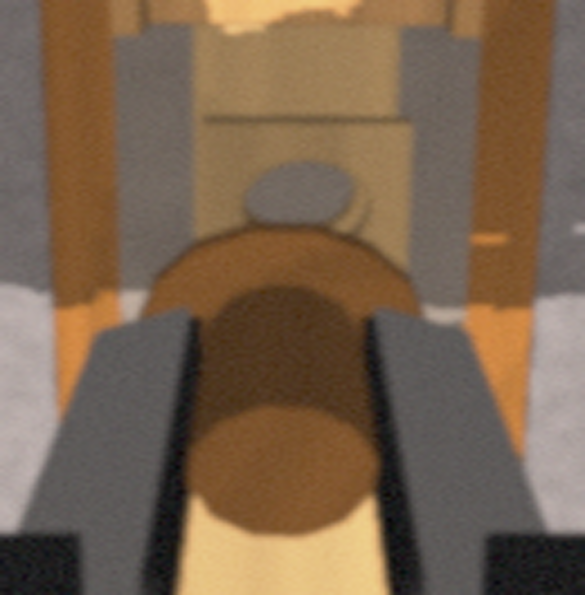

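```bash
python3 -c "
from h import *
d=np.array([np.cos(np.radians(84.3)),np.sin(np.radians(84.3)),0])
for u in (288.2,286.8): p=onz('w12',u,205.7,.049)-.012*d; print(p)
p=onz('w12',288.2,205.7,.049)
print('plate front edge',onz('w12',288,160+118/3.5,.049))
go(.6575,-.0265,.235,84.3)"
```

```text
[ 0.65856714 -0.02706492  0.049     ]
[ 0.65736029 -0.02695378  0.049     ]
plate front edge [ 0.66054804 -0.00452034  0.049     ]
t 13.02 pos [ 0.6575 -0.0176  0.2604] rpy [-1.7928e+02 -7.0000e-02  8.4570e+01] F [-0.2  0.9 -0.7] w 0.0194
shift rows [-0.22  0.03  0.64] turn rows [-0.18 -0.02  0.07]
```

```bash
python3 -m pendant '[{"rx":-0.18,"ry":0,"rz":0.06,"tx":-0.23,"ty":0.03,"tz":0.2,"grip":0.9},{"rx":0,"ry":0,"rz":0,"tx":0,"ty":0,"tz":0.5,"grip":0.9},{"rx":0,"ry":0,"rz":0,"tx":0,"ty":0,"tz":0.4,"grip":0.9},{"rx":0,"ry":0,"rz":0,"tx":0,"ty":0,"tz":0,"grip":0.9}]'
python3 -c "
from h import *
go(.6577,-.0267,.2,84.3)"
```

```text
time_s: 13.35
ee_pos: [0.6548, -0.0314, 0.2121]
eef_rot: [-3.139, -0.001, 1.468]
force: [-0.5, 0.2, -1.8]
grip_width: 0.0193
t 13.35 pos [ 0.6548 -0.0314  0.2121] rpy [-1.7984e+02 -3.0000e-02  8.4140e+01] F [-0.5  0.2 -1.8] w 0.0193
shift rows [0.12 0.06 0.3 ] turn rows [-0.04 -0.01 -0.04]
```

```bash
python3 -m pendant '[{"rx":0,"ry":0,"rz":0,"tx":0.12,"ty":0.07,"tz":0,"grip":0.9},{"rx":0,"ry":0,"rz":0,"tx":0,"ty":0,"tz":0,"grip":0.9}]'
python3 -c "
from h import *
go(.6577,-.0267,.2,84.3);snap('wrist','w13');snap('scene','s13');snap('top','t13')
a=load('s13')[0][240:330,200:340];cv2.imwrite('pics/s13c.png',cv2.resize(a,None,fx=5,fy=5,interpolation=cv2.INTER_CUBIC))"
```

```text
time_s: 13.52
ee_pos: [0.6572, -0.0286, 0.212]
eef_rot: [-3.137, -0.0, 1.466]
force: [0.4, 0.2, -0.2]
grip_width: 0.0199
t 13.52 pos [ 0.6572 -0.0286  0.212 ] rpy [-1.7974e+02 -3.0000e-02  8.3980e+01] F [ 0.4  0.2 -0.2] w 0.0199
shift rows [0.05 0.01 0.3 ] turn rows [-0.07 -0.01 -0.08]
```

View pics/s13c.png

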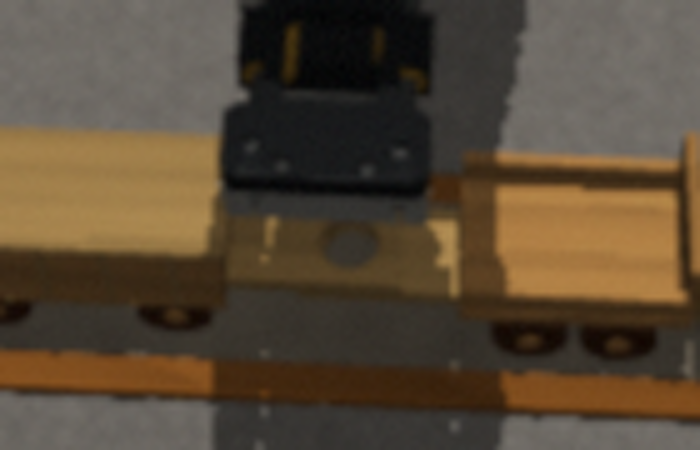

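View pics/w13.png

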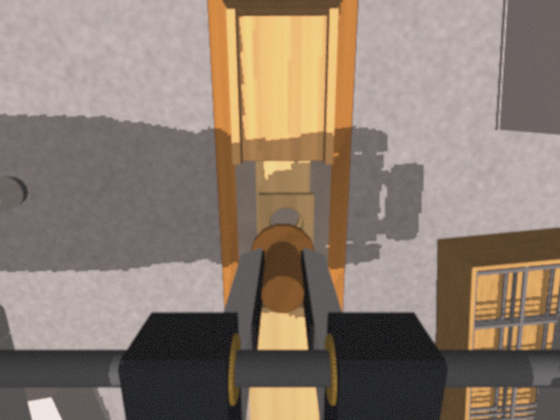

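```bash
python3 -c "
from h import *
k=lambda q:[round((q[0]-200+.5)*5),round((q[1]-240+.5)*5)]
for p in [(.6577,-.0267,.049),(.657,-.0286,.212),(.7,-.0286,.212),(.657,-.0286,.115)]: print(p,k(proj('s13',p)))
d=np.array([np.cos(np.radians(84.1)),np.sin(np.radians(84.1)),0])
print('hole s', onz('s13',200+350/5-.5,240+245/5-.5,.049))
print('edge',onz('w13',286,193,.049),onz('w13',286,206.5,.049)-.012*d)"
```

```text
(0.6577, -0.0267, 0.049) [349, 239]
(0.657, -0.0286, 0.212) [341, 23]
(0.7, -0.0286, 0.212) [346, 127]
(0.657, -0.0286, 0.115) [343, 158]
hole s [ 0.66051853 -0.02631922  0.049     ]
edge [ 0.66062912 -0.00441393  0.049     ] [ 0.65837032 -0.02628838  0.049     ]
```

```bash
python3 -c "
from h import *
c=load('w13')[0][180:320,215:350]; cv2.imwrite('pics/w13c.png',cv2.resize(c,None,fx=4,fy=4,interpolation=cv2.INTER_CUBIC))
d=np.array([np.cos(np.radians(84.1)),np.sin(np.radians(84.1)),0])
print(onz('w13',282.5,225,.1045)-.019*d, onz('w13',283.5,290,.1495))"
```

```text
[ 0.65581385 -0.02897614  0.1045    ] [ 0.65667552 -0.0266632   0.1495    ]
```

View pics/w13c.png

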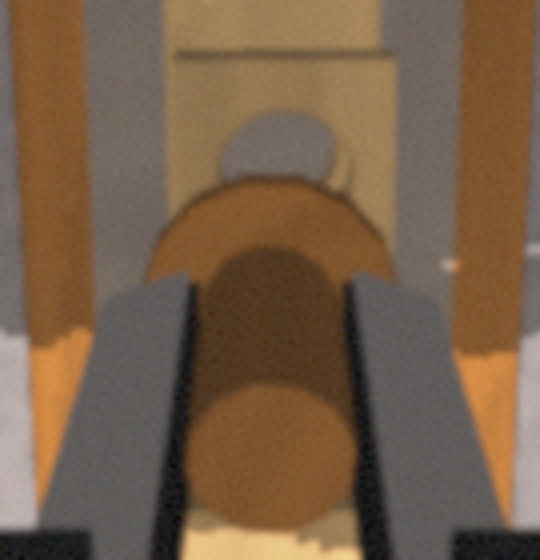

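The pin sits about 2 mm short of the hole and 1–2 mm to the left of it. I'm correcting that and descending.

```bash
python3 -m pendant '[{"rx":0,"ry":0,"rz":0,"tx":0.05,"ty":0.03,"tz":0.2,"grip":0.9},{"rx":0,"ry":0,"rz":0,"tx":0,"ty":0,"tz":0.25,"grip":0.9},{"rx":0,"ry":0,"rz":0,"tx":0,"ty":0,"tz":0.2,"grip":0.9},{"rx":0,"ry":0,"rz":0,"tx":0,"ty":0,"tz":0,"grip":0.9}]'
python3 -c "
from h import *
go(.658,-.0267,.1625,84.3);snap('wrist','w14')
c=load('w14')[0][180:320,215:350]; cv2.imwrite('pics/w14c.png',cv2.resize(c,None,fx=4,fy=4,interpolation=cv2.INTER_CUBIC))"
```

```text
time_s: 14.0
ee_pos: [0.6592, -0.0266, 0.186]
eef_rot: [-3.142, -0.0, 1.467]
force: [-0.1, 0.0, -1.2]
grip_width: 0.0195
t 14.0 pos [ 0.6592 -0.0266  0.186 ] rpy [-1.800e+02 -2.000e-02  8.403e+01] F [-0.1  0.  -1.2] w 0.0195
shift rows [-0.01 -0.03  0.59] turn rows [-0.   -0.01 -0.07]
```

View pics/w14c.png

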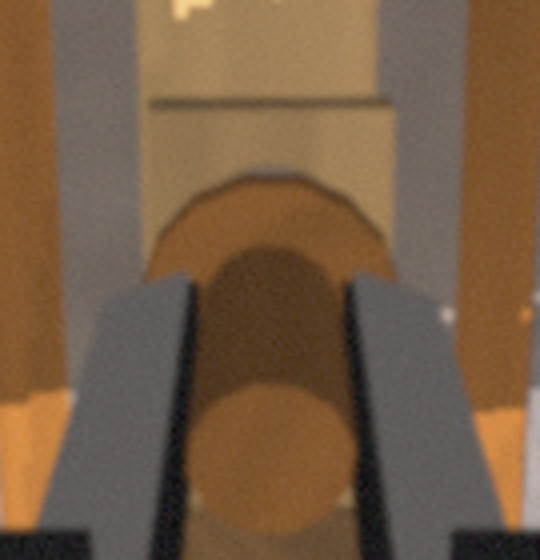

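Forces are near zero with the tip about 12 mm below the drawbar's top, so it has entered the hole. Carrying on down.

```bash
python3 -m pendant '[{"rx":0,"ry":0,"rz":0,"tx":0,"ty":-0.02,"tz":0.2,"grip":0.9},{"rx":0,"ry":0,"rz":0,"tx":0,"ty":0,"tz":0.2,"grip":0.9},{"rx":0,"ry":0,"rz":0,"tx":0,"ty":0,"tz":0.08,"grip":0.9},{"rx":0,"ry":0,"rz":0,"tx":0,"ty":0,"tz":0,"grip":0.9}]'
python3 -c "
from h import *
go(.658,-.0267,.1625,84.3);snap('wrist','w15')
c=load('w15')[0][180:320,215:350]; cv2.imwrite('pics/w15c.png',cv2.resize(c,None,fx=4,fy=4,interpolation=cv2.INTER_CUBIC))"
```

```text
time_s: 14.38
ee_pos: [0.6585, -0.0264, 0.1654]
eef_rot: [3.141, -0.0, 1.467]
force: [0.7, 0.4, -0.7]
grip_width: 0.0191
t 14.38 pos [ 0.6585 -0.0264  0.1654] rpy [ 1.7997e+02 -2.0000e-02  8.4040e+01] F [ 0.7  0.4 -0.7] w 0.0191
shift rows [-0.01 -0.01  0.07] turn rows [ 0.01 -0.01 -0.06]
```

View pics/w15c.png

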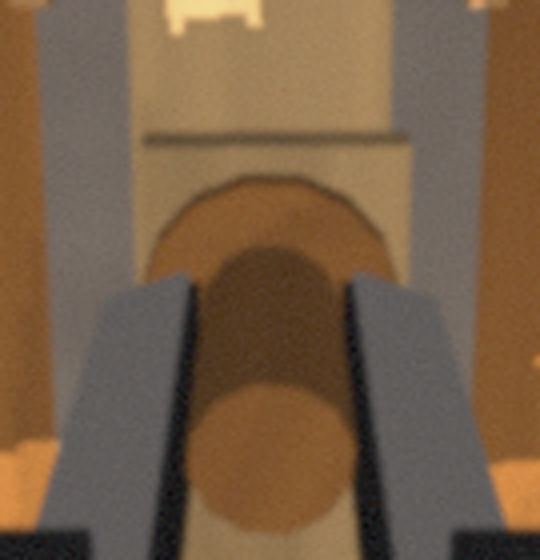

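```bash
python3 -m pendant '[{"rx":0,"ry":0,"rz":0,"tx":0,"ty":0,"tz":0.06,"grip":0.9},{"rx":0,"ry":0,"rz":0,"tx":0,"ty":0,"tz":0,"grip":0.9},{"rx":0,"ry":0,"rz":0,"tx":0,"ty":0,"tz":0,"grip":0.3},{"rx":0,"ry":0,"rz":0,"tx":0,"ty":0,"tz":0,"grip":0.2},{"rx":0,"ry":0,"rz":0,"tx":0,"ty":0,"tz":0,"grip":0},{"rx":0,"ry":0,"rz":0,"tx":0,"ty":0,"tz":0,"grip":0},{"rx":0,"ry":0,"rz":0,"tx":0,"ty":0,"tz":0,"grip":0}]'
python3 -m pendant '[{"rx":0,"ry":0,"rz":0,"tx":0,"ty":0,"tz":-0.3,"grip":0},{"rx":0,"ry":0,"rz":0,"tx":0,"ty":0,"tz":-0.7,"grip":0},{"rx":0,"ry":0,"rz":0,"tx":0,"ty":0,"tz":-1,"grip":0},{"rx":0,"ry":0,"rz":0,"tx":0,"ty":0,"tz":-0.7,"grip":0}]'
python3 -m pendant '[{"rx":0,"ry":0,"rz":0,"tx":-0.8,"ty":0,"tz":0,"grip":0},{"rx":0,"ry":0,"rz":0,"tx":-0.8,"ty":-0.2,"tz":0,"grip":0},{"rx":0,"ry":0,"rz":0,"tx":-0.8,"ty":-0.5,"tz":0,"grip":0},{"rx":0,"ry":0,"rz":0,"tx":-0.8,"ty":-0.5,"tz":0,"grip":0},{"rx":0,"ry":0,"rz":0,"tx":-0.8,"ty":-0.5,"tz":0,"grip":0},{"rx":0,"ry":0,"rz":0,"tx":-0.7,"ty":-0.5,"tz":0,"grip":0},{"rx":0,"ry":0,"rz":0,"tx":0,"ty":0,"tz":0,"grip":0}]'
python3 -c "
from h import *
snap('wrist','w16');snap('scene','s16');snap('top','t16')
a=load('s16')[0][230:340,155:355];b=load('t16')[0][90:190,175:375]
cv2.imwrite('pics/f16.png',np.vstack([cv2.resize(a,None,fx=2.7,fy=2.7,interpolation=cv2.INTER_CUBIC),cv2.resize(b,None,fx=2.7,fy=2.7,interpolation=cv2.INTER_CUBIC)]))"
```

```text
time_s: 15.02
ee_pos: [0.6591, -0.0265, 0.1645]
eef_rot: [3.139, -0.0, 1.467]
force: [0.3, 0.2, 0.2]
grip_width: 0.0463
time_s: 15.35
ee_pos: [0.6571, -0.0264, 0.2715]
eef_rot: [-3.133, -0.0, 1.467]
force: [0.5, -0.1, 0.8]
grip_width: 0.047
time_s: 15.93
ee_pos: [0.5472, -0.2094, 0.2879]
eef_rot: [3.131, 0.002, 1.472]
force: [0.7, -0.1, 1.2]
grip_width: 0.0471
```

View pics/f16.png

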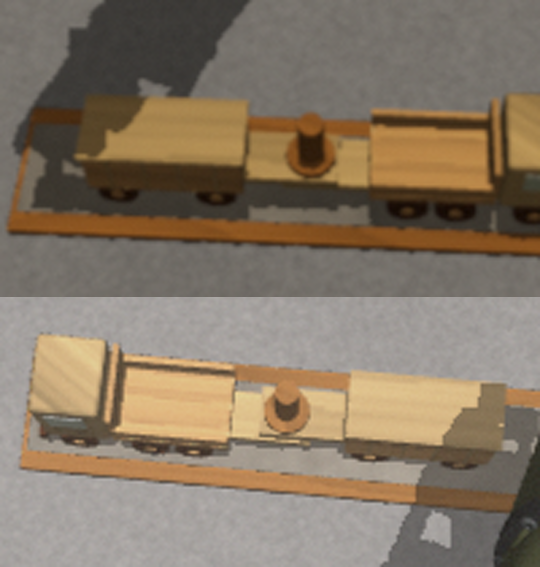

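View pics/w16.png

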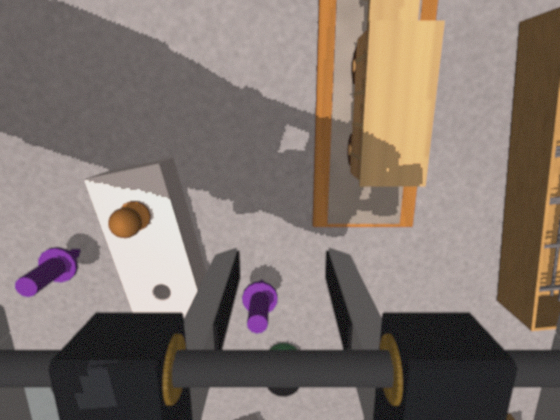

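The pin stands upright with its collar on the drawbar (crop (311,155) in the scene half, (287,410) in the top half), and the trailer is in line. The gripper is clear. Last check: pin height from two views.

Run:
```python
from h import *
def tri(a,b):
    o1,d1=ray('s16',*a);o2,d2=ray('t16',*b)
    s=np.linalg.lstsq(np.c_[d1,-d2],o2-o1,rcond=None)[0]; p,q=o1+s[0]*d1,o2+s[1]*d2
    return np.round((p+q)/2,4),round(np.linalg.norm(p-q),4)
S=lambda x,y:(155+x/2.7-.3,230+y/2.7-.3); T=lambda x,y:(175+x/2.7-.3,90+(y-297)/2.7-.3)
print('handle top',tri(S(310,122),T(288,391)),'collar',tri(S(310,156),T(287,411)))
im=load('t16')[0]
# trailer roof yaw
r=[onz('t16',*T(x,y),.084) for x,y in((350,372),(505,384),(502,455),(346,444))]
r=np.array(r);print(r.mean(0),[np.degrees(np.arctan2(*(r[a]-r[b])[[1,0]])) for a,b in((0,1),(3,2))])
```

```text
handle top (array([ 0.6597, -0.0264,  0.1047]), np.float64(0.001)) collar (array([ 0.6603, -0.0263,  0.053 ]), np.float64(0.0))
[ 0.64731995 -0.13566432  0.084     ] [np.float64(84.93931338045843), np.float64(85.36952110460358)]
```

Expected heights are 0.100 for the handle top and 0.055 for the collar's upper face. Measured were 0.105 and 0.053, so the pin is seated. The trailer's yaw is about 85°, against 84–85° for the truck. Handing in.

```bash
python3 -c "
from station import ctrl
print(ctrl.get_obs()['time_s']); ctrl.hand_in()"
```

```text
16.0833
the job is handed in; nothing more can be done
```

The trailer is coupled to the truck. It stands on the board in line behind it, and the straight-handled pin is down through both holes with its collar resting on the drawbar. I handed in at 16.1 s, with the gripper open and well clear.

- **Pin:** two camera views put the collar at 0.053 m (about 0.055 expected) and the handle top at 0.105 m (0.100 expected). I put the 5 mm difference on the handle top down to pixel reading.
- **Trailer:** its yaw measured about 85°, against 84.0° for the truck from the board edges and 84.9° from the tongue edges. The two holes lined up to about 1–2 mm, and in the last pictures the pin stands upright.
- **Position readings:** the top and scene cameras placed the hole about 2–3 mm further out in x than the wrist camera did. I went by the wrist camera.
- **Forces:** the wrist force briefly read about 48 N (41 N of it vertical) as I pressed the held trailer onto the board, and I eased off at once. The other readings I took were only a few newtons.
- **Look-alikes:** I never touched the ball-headed peg, the purple pins or the toy car. The last wrist picture shows the ball-headed peg and two of the three purple pins in place.

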